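# Hang the slide carrier on the gravity-flap drip peg

## Task

Take the steel slide carrier by its green grip and hang it by its wire eye on the drip stand's peg: let the eye ride on the peg, push it in gently against the sprung blue stop until the orange flap, which the eye lifts on its way, drops down again behind it. Then let go so that the carrier hangs still, locked on behind the flap, and leave the other things on the bench alone.

Things in the scene. Friction and masses are not known exactly. Their poses are not given: they have to be found in the camera images.
- carrier: Loose steel slide carrier, about 200 g, 155 mm tall, standing upright in the white tray, same front and back. Origin: centre of underside; z up. Rack 36 (x) x 84 (y) x 61 mm high. Two round wires (6 mm thick, centred y = +/-16, x = 0) rise from it; with cross wires centred at z = 82 and 118 mm they frame the eye, open along x, inside z = 85 to 115 mm and 26 mm wide. Green grip block on top.
- eye (a point): Middle of the underside of the eye's top wire, 115 mm above the carrier's underside: the point that comes to rest on top of the peg. Axes as the carrier's.
- grip (a point): Centre of the green grip block, 138 mm above the carrier's underside; the block is 14 mm thick along carrier x, 40 mm along y and 34 mm high. Axes as the carrier's.
- stand: Drip stand fixed to the bench. Origin: under the post at bench height; base 130 x 140 x 12 mm, dark post 24 x 34 mm; nothing on it is higher than 164 mm. Its level round peg points to stand -x, at y = 0: the eye goes on moving to stand +x, carrier x parallel to stand x. Hung, the carrier clears the bench by 45 mm. More than 18 N between carrier and stand is rough.
- flap (a joint): Angle (rad) of the orange gravity flap, 12 mm wide, 3 mm thick, 30 mm long, hinged 3 mm below the peg's axis just ahead of its tip. 0 = hanging down (a stop bars outward swing to -x); up to 1.45 as it swings in and up. The eye's lower wire lifts it; with the top wire resting on the peg it drops back to 0 in front of that wire once the blue stop is pressed in about 2 mm, later if the eye is higher.
- tray: Shallow white tray, 150 x 170 mm, 16 mm high, floor 3 mm thick, fixed to the bench, in which the carrier stands. Origin: centre of its underside; it stays where it is.
- tipbox: Bystander: loose box of pipette tips, 85 x 120 mm, 66 mm high. Origin: centre of its underside.
- reagent: Bystander: loose amber bottle, 64 mm across, 130 mm high. Origin: centre of its underside.
- beaker: Bystander: loose clear beaker, 72 mm across, 90 mm high. Origin: centre of its underside.
- clamp (a point): Point on the stand's post where the peg passes through, on the peg's axis (stand x = 0, y = 0, z = 155 mm; axes as the stand's). The 10 mm thick steel peg is clamped, drawn out to -x by 0 to 16 mm: unknown, not reported, to be felt or seen. Drawn out by 0, its tip is at x = -98 mm, the flap's hinge at -100 mm, the blue stop's front face at -77 mm; all three shift together.
- post_top (a point): Top of the dark post (stand x = 0, y = 0, z = 164 mm). The blue stop ahead of it is a sprung plate across the peg, 44 mm wide, from 9 mm above the peg's axis to 13 mm below: it begins to yield at 2 N, needs 2 N more per mm, and bottoms hard after 6 mm. The eye's wires bear on it. The peg's clamp does not slip below 100 N.
There are look-alikes about, which are no part of the job. Several things have the shape of the carrier; the one meant has the colours described above.

How it is judged:
On the way, in this order (a step that is already met when the one before it is completed fails the run):
1. the carrier is lifted clear of the tray (height (world z) of carrier above 0.03 m and contact force between carrier and tray below 0.01 N), for 0.2 s.
2. the eye is on the peg and lifts the flap (value of joint flap above 0.35 rad and x of eye in the frame of stand above -0.12 m and y of eye in the frame of stand between -0.012 and 0.012 m), for 0.05 s.
At the end, for the whole second after the job is handed in: The carrier hangs by its eye on the peg (eye's top wire within 4 mm of the peg's top in height, within 12 mm of its axis sideways, along the peg between the flap and the blue stop), upright within 0.2 rad and still (under 0.05 m/s), with the flap hanging down again (under 0.15 rad) (value of joint flap below 0.15 rad and x of eye in the frame of stand between -0.122 and -0.07 m and y of eye in the frame of stand between -0.012 and 0.012 m and z of eye in the frame of stand between 0.156 and 0.164 m and angle between carrier's own z axis and vertical below 0.2 rad and linear speed of carrier below 0.05 m/s); the robot touches nothing.
It fails at once if the carrier is pressed or knocked against the stand with more than 18 N (contact force between carrier and stand above 18 N).
It fails at once if the tip box is moved by more than 20 mm (distance of tipbox from where it was at the start of the episode above 0.02 m).
It fails at once if the bottle is moved by more than 20 mm (distance of reagent from where it was at the start of the episode above 0.02 m).
It fails at once if the beaker is moved by more than 20 mm (distance of beaker from where it was at the start of the episode above 0.02 m).
It also fails if it takes over 54 s, if anything falls off the work surface, if the arm or the gripper's body presses on something with over 40 N, if the wrist force passes 120 N, or if a joint passes its speed limit or range.

## Robot

A 7-joint arm with a two-finger parallel gripper is mounted at the origin on the work surface. World frame = base frame: x ahead of the robot, y to its left, z up, the work surface at z = 0. Lengths are in m, angles in rad, forces in N, time in s.
With the tool pointing down it reaches from about 0.425 to 0.925 m from the base axis. Payload 6.8 kg.
Tool frame: the origin (TCP) lies between the finger pads; the fingertips stand 11 mm ahead of it and the grasp point (between the pads) lies 8 mm behind it; z points along the fingers, y is the line along which they close (so a half turn about z gives the same grasp; the last joint's range is limited). The gripper opens to 85 mm and grips with 20 to 120 N. Pads are 22 mm wide; open, the fingers measure 114 mm over their backs; the gripper's body (76 mm by 85 mm) begins 54 mm behind the grasp point. The pads swing forward as they close: fully open they stand 13 mm farther back than shut.
Start: joints at [-1.316, 0.477, 0.022, 1.555, -0.011, 1.109, -0.083], TCP at [0.24, 0.631, 0.242] pointing down, gripper open.
Joint ranges: [-2.96, 2.96], [-0.34, 2.1], [-1.41, 1.46], [0.24, 2.44], [-1.37, 4.51], [0.17, 1.92], [-2.96, 2.96]. Speed limits (rad/s): [2.39, 2.39, 3.14, 3.14, 3.14, 3.14, 3.14].

## Interface

Orientations are given as a rotation vector (axis times angle).
In Python, from bench import r gives the robot as it stands.
- The arm moves only by the tool send_rows, never from a script. Its argument "deltas" is a list of rows, each an object of numbers: "dx", "dy", "dz": the shift along the world's x, y, z in mm; "rx", "ry", "rz": the turn, a rotation vector about the world's x, y, z in degrees. A call has 1 to 5 rows; each row is the pose to reach, as a shift and turn from the pose commanded when the call began; what a row does not reach only later rows make up. A row lasts 1/12 s, in which the tool goes at most 41.7 mm and 7.16 degrees, less where a joint would pass 70% of its speed; a pose out of reach is approached as far as the arm can. A call with a gripper value outside its range is refused whole. "jaw" is the finger opening in mm, from 0 to 85.4, set as the call begins (left out, the last holds). The fingers move at their own pace and stop on an object; "newtons" is the grip in N (left out, the last holds). Time passes only in rows, so rows that repeat a pose let the fingers close. It gives the time, the measured TCP pose, the force, the opening and the grip force at its end, in the units of the state.
- r.get_obs(): the state, without advancing time (a new reading comes with each control period).
- r.grab_frame(name): name is "scene" or "top" or "wrist"; returns a dict with "frame" (480x640x3 uint8, blue, green, red), "z_map" (480x640 float32, m along the optical axis (not along the pixel's ray), 0 where there is no reading), "vertical_fov" (degrees; the focal length in pixels is half the picture's height over the tangent of half this angle, whatever the lens; pixels are square), "cx", "cy" (the principal point, pixels), "xyz" and "orientation" of the camera in the world. Camera axes: x right, y down, z forward; pixel columns grow to the right and rows downward; lengths in m; the calibration is good to about 2 mm. A picture is of the moment at which its call begins.
- r.hand_in(): hands the job in; it is judged then, once.
The state is a dict: "clock": time; "joints": joint angles; "qvel": joint speeds; "tau": joint torques, N m; "tcp_pos": TCP position; "orientation": TCP orientation; "contact_force": force on the tool from outside, world axes, zero at the start; "moment": the same for the moment, N m; "grip_width": finger opening in m; "gripper_force": force on a finger pad.
Only numpy, scipy, OpenCV 4.12 (cv2) and the standard library are available. Lean on these libraries where they do the work, as an engineer would, in place of code of your own. Each camera call takes 0.05 s, during which the arm holds its last target. There are 200 camera calls.

## Working session

There is one attempt and no reset: what is moved stays moved. The work goes in short steps, Python scripts to look and compute and a tool call to move; the robot and the scene stay as the last step left them, time stands still between calls to the robot, and variables do not carry over. Pictures are saved under pics/ and viewed, at most 10 in all, crops included, and the job is handed in when it is done.

Besides the shell and the picture viewer there is one more tool, called as a command line: name --argument value ..., lists and objects as JSON in quotes. send_rows: Moves the arm, as the interface text tells. Its arguments: {"type":"object","properties":{"deltas":{"type":"array","items":{"type":"object","properties":{"dx":{"type":"number"},"dy":{"type":"number"},"dz":{"type":"number"},"rx":{"type":"number"},"ry":{"type":"number"},"rz":{"type":"number"}}}},"jaw":{"type":"number"},"newtons":{"type":"number"}},"required":["deltas"]}

```bash
mkdir -p pics; cat > h.py <<'E'
from bench import r
import numpy as np, cv2
from scipy.spatial.transform import Rotation as R
def grab(n):
    f=r.grab_frame(n); h=f['frame'].shape[0]
    f['f']=h/2/np.tan(np.radians(f['vertical_fov'])/2)
    f['R']=R.from_rotvec(f['orientation']).as_matrix(); f['p']=np.array(f['xyz']); return f
def cloud(f):
    v,u=np.mgrid[0:480,0:640]; z=f['z_map']
    c=np.stack([(u-f['cx'])/f['f']*z,(v-f['cy'])/f['f']*z,z],-1)
    return c@f['R'].T+f['p']
def ray(f,u,v,z):
    d=f['R']@np.array([(u-f['cx'])/f['f'],(v-f['cy'])/f['f'],1]); return f['p']+d*(z-f['p'][2])/d[2]
E
python3 - <<'E'
from h import *
import pickle
s=grab('scene');t=grab('top')
pickle.dump((s,t),open('f0.pkl','wb'))
cv2.imwrite('pics/a.png',s['frame']);cv2.imwrite('pics/b.png',t['frame'])
for f in(s,t):print(f['p'],f['R'].round(2).tolist(),f['f'],f['cx'],f['cy'])
print(r.get_obs())
E
```

```text
[1.14873418 0.4462028  0.92188755] [[-0.6, 0.56, -0.56], [0.8, 0.41, -0.44], [-0.01, -0.72, -0.7]] 541.9134969628063 311.2720294408592 236.9219678231305
[ 0.20803826 -0.04068147  1.61323246] [[0.02, -0.98, 0.18], [-1.0, -0.02, 0.0], [0.0, -0.18, -0.98]] 571.1965914435862 320.99651050810525 235.1205826289909
{'clock': 0.1, 'joints': array([-1.31611495,  0.47773869,  0.0223275 ,  1.5563767 , -0.0114934 ,
        1.10927274, -0.08314217]), 'qvel': array([-2.48224049e-03, -2.68002761e-03,  1.32846609e-03, -1.66489378e-03,
       -1.31986111e-05,  1.34304338e-04, -1.02373294e-03]), 'tau': array([ 4.82113057e-03, -5.97761679e+01,  1.61419004e+00, -2.81952721e+01,
        1.29315653e-02,  5.00284237e-03,  6.22370771e-05]), 'tcp_pos': array([0.23935867, 0.63057701, 0.24139818]), 'orientation': array([-5.66712252e-01, -3.08987026e+00,  2.60366836e-03]), 'contact_force': array([-0.2543107 ,  0.54321515,  0.2709383 ]), 'moment': array([ 0.01236935, -0.00672971, -0.02369114]), 'gripper_force': 0.0, 'grip_width': 0.08555472853501805}
```

View pics/a.png

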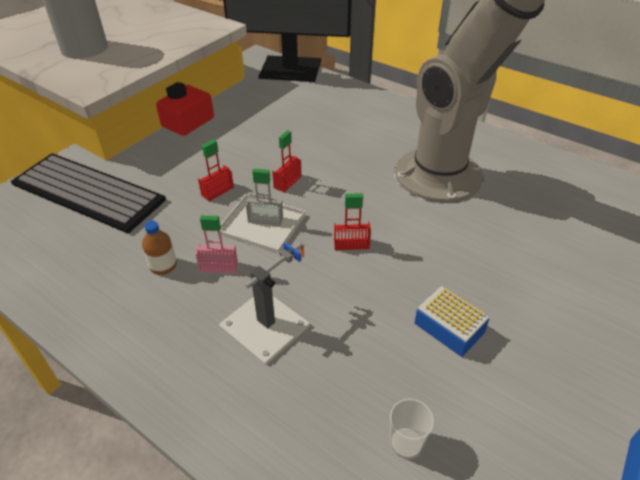

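View pics/b.png

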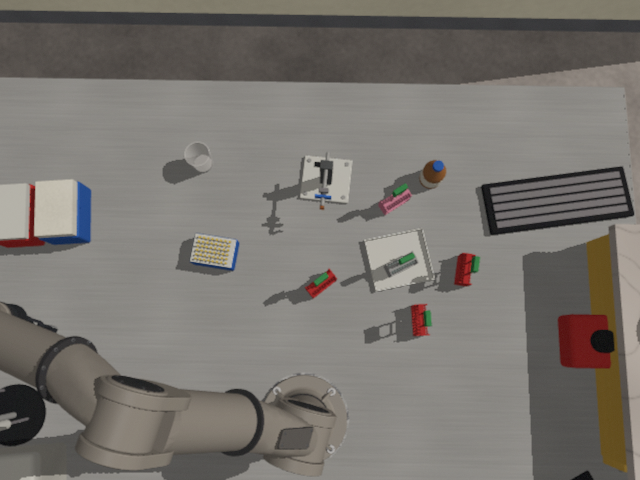

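Scene view candidates: steel carrier with green grip in the white tray at (263,195); look-alikes are red at (216,170), (288,160) and (352,222), and pink at (217,245). I choose the steel one, which is at (403,262) in the top view. The stand's post is at (264,295) in scene, with the blue stop at (291,252). In the top view the base is at (326,180) and the stop at (322,197).

```bash
python3 - <<'E'
from h import *
import pickle
s,t=pickle.load(open('f0.pkl','rb'))
def rep(n,P,m):
    m=m&(P[...,2]>-.5)
    p=P[m]; 
    if len(p)<5: print(n,len(p));return
    (c,wh,a)=cv2.minAreaRect((p[:,:2]*1000).astype(np.float32))
    print(n,len(p),'med',np.median(p,0).round(4),'z',np.percentile(p[:,2],[2,98]).round(3),'rect',np.round(c,1),np.round(wh,1),round(a,1))
for nm,f,boxes in(('scene',s,dict(grip=(250,165,275,190),stop=(280,240,310,265),tray=(215,190,310,255),base=(215,290,315,360),steel=(245,195,285,230))),
            ('top',t,dict(grip=(393,248,420,275),stop=(310,188,335,210),tray=(355,225,440,295),base=(295,150,360,210)))):
    P=cloud(f);hsv=cv2.cvtColor(f['frame'],cv2.COLOR_BGR2HSV);H,S,V=[hsv[...,i].astype(int) for i in range(3)]
    v,u=np.mgrid[0:480,0:640]; Z=P[...,2]
    for k,b in boxes.items():
        m=(u>=b[0])&(u<b[2])&(v>=b[1])&(v<b[3])
        if k=='grip': m&=(H>45)&(H<80)&(S>120)
        if k=='stop':
            rep(nm+' orange',P,m&(H<22)&(S>120)); m&=(H>100)&(H<130)&(S>120)
        if k=='tray': m&=(Z>.009)&(Z<.021)
        if k=='base': rep(nm+' post',P,m&(Z>.158)&(Z<.172)&(V<90)); m&=(Z>.007)&(Z<.017)&(S<50)&(V>140)
        if k=='steel': m&=(Z>.03)&(Z<.1)
        rep(nm+' '+k,P,m)
        if m.any(): print('   px',u[m].mean().round(1),v[m].mean().round(1))
    if nm=='scene':c1=f['frame'][130:370,180:390]
c=cv2.resize(c1,None,fx=2.4,fy=2.4,interpolation=cv2.INTER_CUBIC)
cv2.imwrite('pics/c.png',c)
E
```

```text
scene grip 181 med [ 0.4287 -0.2578  0.1462] z [0.128 0.159] rect [ 428.3 -259.2] [14.  35.8] 34.7
   px 260.9 175.8
scene orange 24 med [ 0.5589 -0.0372  0.1369] z [0.124 0.149] rect [559.3 -39.7] [12.6  3. ] 84.0
scene stop 101 med [ 0.5859 -0.0354  0.1608] z [0.147 0.167] rect [856.  201.6] [762.3  28.2] 42.0
   px 292.2 250.7
scene tray 581 med [ 0.441  -0.2461  0.0141] z [0.009 0.02 ] rect [ 442.  -276.8] [227.6 238.6] 36.3
   px 261.8 222.4
scene post 0
scene base 2423 med [ 0.6965 -0.0441  0.0123] z [0.009 0.016] rect [674.9 -50.3] [141.8 131.3] 85.2
   px 260.5 328.4
scene steel 561 med [ 0.4269 -0.2593  0.0515] z [0.031 0.081] rect [ 425.9 -261. ] [39.7 85.6] 27.2
   px 264.1 205.7
top grip 72 med [ 0.4216 -0.2571  0.1567] z [0.15  0.164] rect [ 324.8 -153.4] [ 18.8 324.1] 42.7
   px 405.8 258.3
top orange 12 med [ 0.5549 -0.038   0.1507] z [0.139 0.158] rect [555.2 -37.9] [8.1 4.8] 87.6
top stop 45 med [ 0.5812 -0.0414  0.1621] z [0.156 0.167] rect [582.3 -40.4] [40.   8.8] 83.6
   px 322.7 196.2
top tray 349 med [ 0.4326 -0.263   0.0138] z [0.009 0.02 ] rect [ 441.3 -240.5] [175.7 215.6] 6.3
   px 399.0 259.4
top post 132 med [ 0.6655 -0.044   0.1629] z [0.158 0.169] rect [624.5 -46.4] [107.5  45.4] 6.1
top base 1003 med [ 0.6778 -0.0729  0.0113] z [0.007 0.016] rect [674.2 -42.4] [151.9 160.6] 86.0
   px 328.6 178.2
```

View pics/c.png

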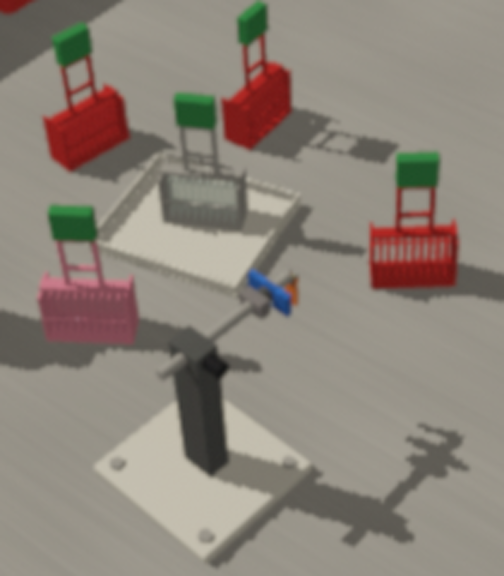

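The crop shows the steel carrier with the green grip in the white tray at crop (195,165), so the choice holds. The blue stop is at crop (270,290) and the flap at (293,290). I'm swinging the arm round at a safe height.

send_rows --deltas '[{"dx": 27,"dy": -27,"dz": 10,"rz": -4},{"dx": 54,"dy": -54,"dz": 20,"rz": -8},{"dx": 81,"dy": -81,"dz": 30,"rz": -12},{"dx": 108,"dy": -108,"dz": 40,"rz": -16},{"dx": 135,"dy": -135,"dz": 50,"rz": -20}]'

```text
$.deltas[0]: bad value
```

send_rows --deltas '[{"dx": 25,"dy": -32,"dz": 4,"rz": -4},{"dx": 50,"dy": -64,"dz": 8,"rz": -8},{"dx": 75,"dy": -96,"dz": 12,"rz": -12},{"dx": 100,"dy": -128,"dz": 16,"rz": -16},{"dx": 125,"dy": -160,"dz": 20,"rz": -20}]'

```text
$.deltas[0]: bad value
```

send_rows --deltas '[{"dx": 10,"dy": -38},{"dx": 20,"dy": -76},{"dx": 30,"dy": -114},{"dx": 40,"dy": -152},{"dx": 45,"dy": -190}]'

```text
$.deltas[0]: bad value
```

send_rows --deltas '[{"dx": 0,"dy": -40},{"dx": -5,"dy": -80},{"dx": -10,"dy": -120},{"dx": -20,"dy": -160},{"dx": -40,"dy": -195}]'

```text
$.deltas[0]: bad value
```

```bash
python3 - <<'E'
from h import *
import pickle
f=grab('wrist');pickle.dump(f,open('w0.pkl','wb'));cv2.imwrite('pics/d.png',f['frame'])
o=r.get_obs();print(o['clock'],o['tcp_pos'],o['joints'].round(3),R.from_rotvec(o['orientation']).as_matrix().round(3),f['p'],f['R'].round(3),f['f'])
E
```

```text
0.15 [0.23936739 0.63066183 0.24154549] [-1.316  0.478  0.022  1.556 -0.012  1.109 -0.083] [[-0.935  0.355 -0.   ]
 [ 0.355  0.935 -0.001]
 [-0.    -0.001 -1.   ]] [0.16613164 0.65920548 0.37236504] [[ 0.354  0.889  0.289]
 [ 0.935 -0.337 -0.11 ]
 [-0.001  0.309 -0.951]] 360.7361733937153
```

View pics/d.png

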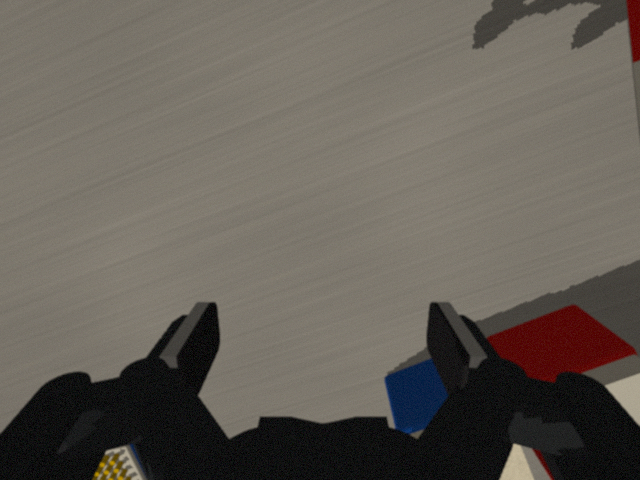

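The picture only shows the start pose, with the fingers at (190,350) and (455,350). The rows were refused because every row needs all six numbers, so I'm resending one call.

send_rows --deltas '[{"dx": 27,"dy": -27,"dz": 10,"rx": 0,"ry": 0,"rz": -4},{"dx": 54,"dy": -54,"dz": 20,"rx": 0,"ry": 0,"rz": -8},{"dx": 81,"dy": -81,"dz": 30,"rx": 0,"ry": 0,"rz": -12},{"dx": 108,"dy": -108,"dz": 40,"rx": 0,"ry": 0,"rz": -16},{"dx": 135,"dy": -135,"dz": 50,"rx": 0,"ry": 0,"rz": -20}]'

```text
clock: 0.57
tcp_pos: [0.3755, 0.4944, 0.2925]
orientation: [-1.1, -2.943, 0.001]
contact_force: [0.3, -0.7, -0.4]
grip_width: 0.0856
gripper_force: 0.0
```

send_rows --deltas '[{"dx": 25,"dy": -32,"dz": 4,"rx": 0,"ry": 0,"rz": -7},{"dx": 50,"dy": -64,"dz": 8,"rx": 0,"ry": 0,"rz": -14},{"dx": 75,"dy": -96,"dz": 12,"rx": 0,"ry": 0,"rz": -21},{"dx": 100,"dy": -128,"dz": 16,"rx": 0,"ry": 0,"rz": -28},{"dx": 125,"dy": -160,"dz": 20,"rx": 0,"ry": 0,"rz": -35}]'

```text
clock: 0.98
tcp_pos: [0.5003, 0.3342, 0.3124]
orientation: [-1.937, -2.473, 0.0]
contact_force: [1.3, 0.0, 0.5]
grip_width: 0.0855
gripper_force: 0.0
```

send_rows --deltas '[{"dx": 10,"dy": -38,"dz": 0,"rx": 0,"ry": 0,"rz": -4},{"dx": 20,"dy": -76,"dz": 0,"rx": 0,"ry": 0,"rz": -8},{"dx": 30,"dy": -114,"dz": 0,"rx": 0,"ry": 0,"rz": -12},{"dx": 40,"dy": -152,"dz": 0,"rx": 0,"ry": 0,"rz": -16},{"dx": 50,"dy": -190,"dz": 0,"rx": 0,"ry": 0,"rz": -20}]'

```text
clock: 1.4
tcp_pos: [0.5495, 0.1441, 0.3122]
orientation: [-2.334, -2.102, 0.0]
contact_force: [0.4, 0.5, 0.5]
grip_width: 0.0854
gripper_force: 0.0
```

send_rows --deltas '[{"dx": 4,"dy": -36,"dz": 0,"rx": 0,"ry": 0,"rz": 0},{"dx": 8,"dy": -72,"dz": 0,"rx": 0,"ry": 0,"rz": 0},{"dx": 12,"dy": -108,"dz": 0,"rx": 0,"ry": 0,"rz": 0},{"dx": 16,"dy": -144,"dz": 0,"rx": 0,"ry": 0,"rz": 0},{"dx": 20,"dy": -180,"dz": 0,"rx": 0,"ry": 0,"rz": 0}]'

```text
clock: 1.82
tcp_pos: [0.5693, -0.0356, 0.3122]
orientation: [-2.33, -2.106, -0.0]
contact_force: [0.5, -0.3, -1.0]
grip_width: 0.0857
gripper_force: 0.0
```

```bash
python3 - <<'E'
from h import *
import pickle
f=grab('wrist');pickle.dump(f,open('w1.pkl','wb'));cv2.imwrite('pics/e.png',f['frame'])
o=r.get_obs();print(o['clock'],o['tcp_pos'],o['joints'].round(3),R.from_rotvec(o['orientation']).as_matrix().round(3),f['p'],f['f'],f['cx'],f['cy'])
P=cloud(f);hsv=cv2.cvtColor(f['frame'],cv2.COLOR_BGR2HSV);H,S,V=[hsv[...,i].astype(int) for i in range(3)]
v,u=np.mgrid[0:480,0:640]
for n,m in(('orange',(H<20)&(S>140)&(V>80)),('blue',(H>100)&(H<130)&(S>140)),('green',(H>45)&(H<80)&(S>120)),('dark',(P[...,2]>.158)&(P[...,2]<.168)&(V<70))):
    k,l,st,c=cv2.connectedComponentsWithStats(m.astype(np.uint8))
    for i in range(1,k):
        if st[i,4]>80: 
            p=P[l==i];p=p[np.abs(p[:,2])<.3];print(n,st[i],c[i].round(1),np.median(p,0).round(4),np.percentile(p,[3,97],axis=0).round(4).tolist())
E
```

```text
1.8667 [ 0.56910043 -0.04495677  0.31281206] [-0.502  0.266  0.58   1.755 -0.153  1.166  0.012] [[ 0.111  0.994  0.001]
 [ 0.994 -0.111 -0.004]
 [-0.004  0.002 -1.   ]] [0.57795601 0.0434662  0.44320734] 360.7361733937153 322.81641264110056 234.81001198504384
orange [ 100  173   96   80 3151] [148.8 210.5] [ 0.3693 -0.0369  0.0444] [[0.3424, -0.0721, 0.002], [0.4012, -0.0028, 0.0868]]
blue [336 197   9  56 406] [339.4 224.6] [ 0.5832 -0.0389  0.1631] [[0.5792, -0.0619, 0.1569], [0.5869, -0.0199, 0.1644]]
green [  64  218   64   48 1636] [ 95.8 240.9] [ 0.3709 -0.0381  0.1485] [[0.3565, -0.0548, 0.1253], [0.3831, -0.023, 0.1549]]
green [363 380  34  50 829] [378.7 403.6] [ 0.6061 -0.236   0.1477] [[0.5944, -0.2566, 0.1265], [0.6212, -0.2265, 0.1547]]
green [206 407  21  26  97] [217.9 421.2] [ 0.4322 -0.2644  0.1275] [[0.4238, -0.2741, 0.1249], [0.4374, -0.2474, 0.131]]
green [ 92 457  19  23 226] [101.6 468.9] [ 0.2898 -0.3089  0.134 ] [[0.2861, -0.3166, 0.1233], [0.2911, -0.3051, 0.1472]]
dark [ 428  185   34   60 1261] [444.5 216.6] [ 0.6684 -0.0415  0.1628] [[0.6567, -0.063, 0.1586], [0.6786, -0.0185, 0.1643]]
dark [345 210  21  19 113] [351.9 219.7] [ 0.5927 -0.038   0.1608] [[0.5879, -0.0429, 0.1585], [0.6039, -0.0301, 0.1625]]
```

View pics/e.png

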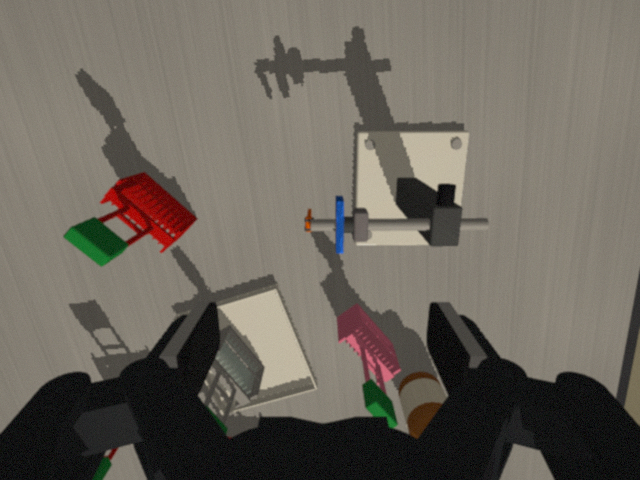

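The wrist view shows the peg running level from the orange flap at (308,220), through the blue stop at (340,225), to the post at (445,225). It is parallel to the tool's closing line, so the stand yaw is about -6.4°. The steel carrier in the tray is partly hidden at (225,370). Next I move above the carrier for a closer look.

send_rows --deltas '[{"dx": -20,"dy": -30,"dz": 0,"rx": 0,"ry": 0,"rz": 5},{"dx": -42,"dy": -60,"dz": 0,"rx": 0,"ry": 0,"rz": 10},{"dx": -64,"dy": -92,"dz": 0,"rx": 0,"ry": 0,"rz": 16},{"dx": -85,"dy": -124,"dz": 0,"rx": 0,"ry": 0,"rz": 22},{"dx": -106,"dy": -155,"dz": 0,"rx": 0,"ry": 0,"rz": 28}]'

```text
clock: 2.28
tcp_pos: [0.4621, -0.1901, 0.3122]
orientation: [-1.745, -2.612, -0.0]
contact_force: [0.1, -0.9, 0.6]
grip_width: 0.0856
gripper_force: 0.0
```

send_rows --deltas '[{"dx": -18,"dy": -30,"dz": 0,"rx": 0,"ry": 0,"rz": 4},{"dx": -32,"dy": -54,"dz": 0,"rx": 0,"ry": 0,"rz": 7},{"dx": -37,"dy": -69,"dz": 0,"rx": 0,"ry": 0,"rz": 8},{"dx": -37,"dy": -69,"dz": 0,"rx": 0,"ry": 0,"rz": 8},{"dx": -37,"dy": -69,"dz": 0,"rx": 0,"ry": 0,"rz": 8}]'

```text
clock: 2.7
tcp_pos: [0.4262, -0.2582, 0.3123]
orientation: [-1.569, -2.722, -0.001]
contact_force: [-0.2, 0.0, 0.3]
grip_width: 0.0855
gripper_force: 0.0
```

```bash
python3 - <<'E'
from h import *
import pickle
f1=pickle.load(open('w1.pkl','rb'))
a=ray(f1,308,224,.155);b=ray(f1,488,224,.155);c=ray(f1,445,216,.164)
print('peg',a,b,np.degrees(np.arctan2(*(b-a)[1::-1])))
for n,uv,z in(('base FL',(356,245),.012),('FR',(466,245),.012),('BL',(358,131),.012),('BR',(468,132),.012),('orange',(308,220),.152),('stopfront top',(336,197),.164),('stopfront bot',(336,252),.155),('posttop L',(431,210),.164),('R',(461,210),.164)):print(n,ray(f1,*uv,z).round(4))
f=grab('wrist');pickle.dump(f,open('w2.pkl','wb'));cv2.imwrite('pics/f.png',f['frame'])
o=r.get_obs();T=R.from_rotvec(o['orientation']).as_matrix();print(o['clock'],o['tcp_pos'],o['joints'].round(3),'tool y deg',np.degrees(np.arctan2(T[1,1],T[0,1])),T[2])
P=cloud(f);hsv=cv2.cvtColor(f['frame'],cv2.COLOR_BGR2HSV);H,S,V=[hsv[...,i].astype(int) for i in range(3)]
m=(H>45)&(H<80)&(S>120)
k,l,st,cc=cv2.connectedComponentsWithStats(m.astype(np.uint8))
for i in range(1,k):
    if st[i,4]>150:
        mm=l==i;q=P[mm];t=mm&(np.abs(P[...,2]-.158)<.006)
        print(st[i],np.median(q,0).round(4))
        if t.sum()>20:
            v,u=np.nonzero(t); w=np.array([ray(f,x,y,.158) for x,y in zip(u,v)]);R_=cv2.minAreaRect((w[:,:2]*1000).astype(np.float32));print('  top',t.sum(),R_, np.median(P[t],0))
E
```

```text
peg [ 0.55739645 -0.03867867  0.155     ] [ 0.7063599  -0.05367578  0.155     ] -5.7489625764668055
base FL [ 0.6046 -0.1131  0.012 ]
FR [ 0.7434 -0.1271  0.012 ]
BL [0.6169 0.0254 0.012 ]
BR [0.7427 0.0116 0.012 ]
orange [ 0.5576 -0.0361  0.152 ]
stopfront top [ 0.5824 -0.0163  0.164 ]
stopfront bot [ 0.5784 -0.0658  0.155 ]
posttop L [ 0.6567 -0.0344  0.164 ]
R [ 0.6805 -0.0368  0.164 ]
2.75 [ 0.42687309 -0.25711456  0.31216244] [-0.168  0.118  0.649  1.913 -0.079  1.136  1.039] tool y deg 30.200820237555398 [ 5.24698380e-04  2.08330686e-04 -9.99999841e-01]
[  95  162   66   37 1463] [ 0.2733 -0.3093  0.1528]
  top 794 ((273.0340576171875, -311.1206970214844), (38.597862243652344, 13.547216415405273), 3.900794744491577) [ 0.27087909 -0.3129965   0.15393007]
[308 191  18  52 803] [ 0.4215 -0.2581  0.157 ]
  top 726 ((422.666015625, -260.4497985839844), (13.298440933227539, 39.49504852294922), 27.55109405517578) [ 0.42245182 -0.25984397  0.15713166]
[ 480  272   32   52 1254] [ 0.6018 -0.2447  0.1512]
  top 596 ((603.0172119140625, -245.50027465820312), (14.094277381896973, 39.08019256591797), 32.62739562988281) [ 0.60568198 -0.24545456  0.15420745]
[207 343  33  40 760] [ 0.4186 -0.4355  0.1477]
  top 287 ((418.1864318847656, -436.46630859375), (14.258366584777832, 24.037099838256836), 82.3087387084961) [ 0.41917294 -0.4397418   0.15391629]
```

View pics/f.png

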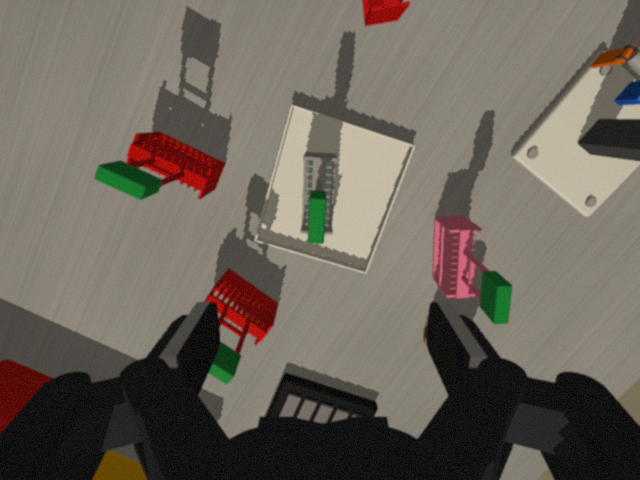

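The grip top is at pixel (317,217). It measures (423,-260) mm with a 13x39.5 mm outline, which matches the description, and carrier x lies at 27.5°. Now I descend and grip.

send_rows --deltas '[{"dx": -4,"dy": -2,"dz": -30,"rx": 0,"ry": 0,"rz": -2.7},{"dx": -4,"dy": -2,"dz": -65,"rx": 0,"ry": 0,"rz": -2.7},{"dx": -4,"dy": -2,"dz": -95,"rx": 0,"ry": 0,"rz": -2.7},{"dx": -4,"dy": -2,"dz": -120,"rx": 0,"ry": 0,"rz": -2.7},{"dx": -4,"dy": -2,"dz": -130,"rx": 0,"ry": 0,"rz": -2.7}]' --jaw 50

```text
clock: 3.17
tcp_pos: [0.4217, -0.2571, 0.179]
orientation: [-1.623, -2.683, 0.001]
contact_force: [-0.1, 0.2, -0.2]
grip_width: 0.0503
gripper_force: 0.0
```

send_rows --deltas '[{"dx": 0,"dy": 0,"dz": -20,"rx": 0,"ry": 0,"rz": 0},{"dx": 0,"dy": 0,"dz": -36,"rx": 0,"ry": 0,"rz": 0},{"dx": 0,"dy": 0,"dz": -42,"rx": 0,"ry": 0,"rz": 0},{"dx": 0,"dy": 0,"dz": -42,"rx": 0,"ry": 0,"rz": 0}]'

```text
clock: 3.5
tcp_pos: [0.4227, -0.2589, 0.1396]
orientation: [-1.627, -2.685, 0.0]
contact_force: [-0.2, -0.4, 0.6]
grip_width: 0.0498
gripper_force: 0.0
```

send_rows --deltas '[{"dx": 0,"dy": 0,"dz": 0,"rx": 0,"ry": 0,"rz": 0},{"dx": 0,"dy": 0,"dz": 0,"rx": 0,"ry": 0,"rz": 0},{"dx": 0,"dy": 0,"dz": 0,"rx": 0,"ry": 0,"rz": 0},{"dx": 0,"dy": 0,"dz": 0,"rx": 0,"ry": 0,"rz": 0},{"dx": 0,"dy": 0,"dz": 0,"rx": 0,"ry": 0,"rz": 0}]' --jaw 0 --newtons 40

```text
clock: 3.92
tcp_pos: [0.4232, -0.2604, 0.1414]
orientation: [1.629, 2.684, 0.001]
contact_force: [-2.4, -0.1, 7.1]
grip_width: 0.0136
gripper_force: 40.2
```

send_rows --deltas '[{"dx": 0,"dy": 0,"dz": 0,"rx": 0,"ry": 0,"rz": 0},{"dx": 0,"dy": 0,"dz": 0,"rx": 0,"ry": 0,"rz": 0},{"dx": 0,"dy": 0,"dz": 0,"rx": 0,"ry": 0,"rz": 0}]'

```text
clock: 4.17
tcp_pos: [0.4231, -0.2604, 0.1413]
orientation: [1.629, 2.684, 0.001]
contact_force: [-1.9, -0.3, 6.9]
grip_width: 0.0134
gripper_force: 40.3
```

send_rows --deltas '[{"dx": 0,"dy": 0,"dz": 8,"rx": 0,"ry": 0,"rz": 0},{"dx": 0,"dy": 0,"dz": 24,"rx": 0,"ry": 0,"rz": 0},{"dx": 0,"dy": 0,"dz": 48,"rx": 0,"ry": 0,"rz": 0},{"dx": 0,"dy": 0,"dz": 74,"rx": 0,"ry": 0,"rz": 0},{"dx": 0,"dy": 0,"dz": 90,"rx": 0,"ry": 0,"rz": 0}]'

```text
clock: 4.58
tcp_pos: [0.4228, -0.2604, 0.2328]
orientation: [1.629, 2.684, 0.001]
contact_force: [0.3, -0.7, -2.3]
grip_width: 0.0131
gripper_force: 39.2
```

send_rows --deltas '[{"dx": 6,"dy": 16,"dz": 8,"rx": 0,"ry": 0,"rz": -3},{"dx": 14,"dy": 42,"dz": 10,"rx": 0,"ry": 0,"rz": -8},{"dx": 24,"dy": 70,"dz": 10,"rx": 0,"ry": 0,"rz": -13},{"dx": 35,"dy": 98,"dz": 10,"rx": 0,"ry": 0,"rz": -18},{"dx": 45,"dy": 126,"dz": 10,"rx": 0,"ry": 0,"rz": -23}]'

```text
clock: 5.0
tcp_pos: [0.4676, -0.1326, 0.2409]
orientation: [2.138, 2.302, 0.001]
contact_force: [0.8, -0.9, -2.0]
grip_width: 0.0132
gripper_force: 39.1
```

send_rows --deltas '[{"dx": 10,"dy": 28,"dz": 0,"rx": 0,"ry": 0,"rz": -3},{"dx": 18,"dy": 52,"dz": 0,"rx": 0,"ry": 0,"rz": -6},{"dx": 25,"dy": 72,"dz": 0,"rx": 0,"ry": 0,"rz": -9},{"dx": 31,"dy": 88,"dz": 0,"rx": 0,"ry": 0,"rz": -10.3},{"dx": 35,"dy": 98,"dz": 0,"rx": 0,"ry": 0,"rz": -10.3}]'

```text
clock: 5.42
tcp_pos: [0.5028, -0.0335, 0.2405]
orientation: [-2.328, -2.108, -0.0]
contact_force: [0.1, -0.6, -2.0]
grip_width: 0.0134
gripper_force: 39.1
```

send_rows --deltas '[{"dx": 1,"dy": 3,"dz": -10,"rx": 0,"ry": 0,"rz": 0},{"dx": 1,"dy": 3,"dz": -26,"rx": 0,"ry": 0,"rz": 0},{"dx": 1,"dy": 3,"dz": -40,"rx": 0,"ry": 0,"rz": 0},{"dx": 1,"dy": 3,"dz": -46,"rx": 0,"ry": 0,"rz": 0},{"dx": 1,"dy": 3,"dz": -46,"rx": 0,"ry": 0,"rz": 0}]'

```text
clock: 5.83
tcp_pos: [0.5019, -0.034, 0.1927]
orientation: [-2.331, -2.104, 0.005]
contact_force: [-0.1, 0.9, -0.5]
grip_width: 0.0131
gripper_force: 39.1
```

send_rows --deltas '[{"dx": 0,"dy": 0,"dz": 0,"rx": 0,"ry": 0,"rz": 0},{"dx": 0,"dy": 0,"dz": 0,"rx": 0,"ry": 0,"rz": 0},{"dx": 0,"dy": 0,"dz": 0,"rx": 0,"ry": 0,"rz": 0}]'

```text
clock: 6.08
tcp_pos: [0.5041, -0.0333, 0.1951]
orientation: [2.331, 2.105, 0.002]
contact_force: [0.6, -0.9, -1.7]
grip_width: 0.0132
gripper_force: 39.1
```

```bash
python3 - <<'E'
from h import *
import pickle
w=grab('wrist');s=grab('scene');pickle.dump((w,s),open('w3.pkl','wb'))
o=r.get_obs();T=R.from_rotvec(o['orientation']).as_matrix();print(o['clock'],o['tcp_pos'],'tool y deg',np.degrees(np.arctan2(T[1,1],T[0,1])),T[2],o['contact_force'],o['moment'],o['grip_width'])
c=cv2.resize(s['frame'][180:300,210:350],None,fx=4,fy=4,interpolation=cv2.INTER_CUBIC)
cv2.imwrite('pics/g.png',np.vstack([cv2.resize(w['frame'],(560,420)),])[:420])
for f,n in((w,'wrist'),(s,'scene')):
  P=cloud(f);hsv=cv2.cvtColor(f['frame'],cv2.COLOR_BGR2HSV);H,S,V=[hsv[...,i].astype(int) for i in range(3)]
  for nm,m in (('green',(H>45)&(H<80)&(S>120)),('blue',(H>100)&(H<130)&(S>140)),('orange',(H<20)&(S>140)&(V>80))):
    k,l,st,cc=cv2.connectedComponentsWithStats(m.astype(np.uint8))
    for i in range(1,k):
      q=P[l==i];md=np.median(q,0)
      if st[i,4]>15 and .48<md[0]<.62 and -.1<md[1]<.03: print(n,nm,st[i],cc[i].round(1),md.round(4),np.percentile(q,[3,97],axis=0).round(4).tolist())
cv2.imwrite('pics/h.png',np.hstack([cv2.resize(w['frame'],(400,300)),cv2.resize(s['frame'][190:310,200:360],(400,300),interpolation=cv2.INTER_CUBIC)]))
E
```

```text
6.1833 [ 0.50394814 -0.03302883  0.19493677] tool y deg -5.79270444662201 [ 4.51137670e-04  1.20015724e-03 -9.99999178e-01] [ 0.46160773 -0.80845898 -2.51630105] [ 0.05544331 -0.00333535  0.03543908] 0.013320570371274359
wrist green [ 303  264   41  123 4397] [322.8 326.2] [ 0.5053 -0.0259  0.2106] [[0.4982, -0.0508, 0.1856], [0.5124, -0.014, 0.212]]
wrist blue [ 457  234   35   92 2003] [475.1 278.3] [ 0.5815 -0.0365  0.1623] [[0.5781, -0.0613, 0.1456], [0.5866, -0.0198, 0.1642]]
wrist orange [407 249  23  37 434] [416.9 268. ] [ 0.5561 -0.037   0.1437] [[0.5543, -0.0434, 0.1253], [0.5591, -0.0331, 0.1548]]
scene green [321 209   6  18  80] [323.7 217.5] [ 0.5108 -0.0176  0.205 ] [[0.4997, -0.0293, 0.185], [0.5149, -0.0142, 0.2145]]
scene blue [284 243  16  17  88] [292.5 250.9] [ 0.5858 -0.0344  0.1609] [[0.5814, -0.0616, 0.1469], [0.5888, -0.0214, 0.1653]]
scene orange [300 247   4  10  22] [301.9 251.2] [ 0.559  -0.0368  0.1376] [[0.5565, -0.0436, 0.1251], [0.5613, -0.0334, 0.1474]]
```

View pics/h.png

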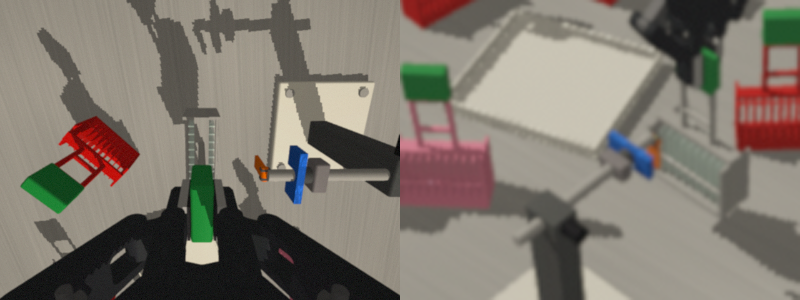

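The left half shows the carrier hanging straight down in the jaws at (205,190), with the flap at (262,168) and the stop at (297,175). The peg's line agrees with the carrier's lateral position. I lower a little and move in.

send_rows --deltas '[{"dx": 5,"dy": -0.5,"dz": -3,"rx": 0,"ry": 0,"rz": 0},{"dx": 12,"dy": -1.2,"dz": -6,"rx": 0,"ry": 0,"rz": 0},{"dx": 20,"dy": -2,"dz": -6,"rx": 0,"ry": 0,"rz": 0},{"dx": 27,"dy": -2.7,"dz": -6,"rx": 0,"ry": 0,"rz": 0},{"dx": 32,"dy": -3.2,"dz": -6,"rx": 0,"ry": 0,"rz": 0}]'

```text
clock: 6.6
tcp_pos: [0.537, -0.0362, 0.1883]
orientation: [2.33, 2.106, 0.0]
contact_force: [-0.2, -1.3, -0.9]
grip_width: 0.0135
gripper_force: 39.2
```

send_rows --deltas '[{"dx": 5,"dy": -0.5,"dz": 0,"rx": 0,"ry": 0,"rz": 0},{"dx": 10,"dy": -1,"dz": 0,"rx": 0,"ry": 0,"rz": 0},{"dx": 15,"dy": -1.5,"dz": 0,"rx": 0,"ry": 0,"rz": 0},{"dx": 20,"dy": -2,"dz": 0,"rx": 0,"ry": 0,"rz": 0},{"dx": 24,"dy": -2.4,"dz": 0,"rx": 0,"ry": 0,"rz": 0}]'

```text
clock: 7.02
tcp_pos: [0.5601, -0.0386, 0.1883]
orientation: [2.331, 2.106, 0.0]
contact_force: [0.3, -0.1, -2.0]
grip_width: 0.0131
gripper_force: 39.1
```

send_rows --deltas '[{"dx": 3,"dy": -0.3,"dz": 0,"rx": 0,"ry": 0,"rz": 0},{"dx": 6,"dy": -0.6,"dz": 0,"rx": 0,"ry": 0,"rz": 0},{"dx": 8,"dy": -0.8,"dz": 0,"rx": 0,"ry": 0,"rz": 0},{"dx": 8,"dy": -0.8,"dz": 0,"rx": 0,"ry": 0,"rz": 0},{"dx": 8,"dy": -0.8,"dz": 0,"rx": 0,"ry": 0,"rz": 0}]'

```text
clock: 7.43
tcp_pos: [0.5675, -0.0393, 0.1883]
orientation: [-2.331, -2.106, 0.0]
contact_force: [-0.6, -0.3, -1.3]
grip_width: 0.0136
gripper_force: 39.2
```

```bash
cat > look.py <<'E'
from h import *
import sys
w=grab('wrist')
o=r.get_obs();p=o['tcp_pos'];d=p[:2]-[.668,-.0498];u=np.array([.9949,-.1010]);n=np.array([.101,.9949])
T=R.from_rotvec(o['orientation']).as_matrix()
print(o['clock'].__round__(2),'tcp',p.round(4),'eye stand',(d@u).round(4),(d@n).round(4),'eye z',(p[2]-.0233).round(4),'F',o['contact_force'].round(2),'M',o['moment'].round(3))
P=cloud(w);hsv=cv2.cvtColor(w['frame'],cv2.COLOR_BGR2HSV);H,S,V=[hsv[...,i].astype(int) for i in range(3)]
for nm,m in (('green',(H>45)&(H<80)&(S>120)),('blue',(H>100)&(H<130)&(S>140)),('orange',(H<20)&(S>140)&(V>80))):
    k,l,st,cc=cv2.connectedComponentsWithStats(m.astype(np.uint8))
    for i in range(1,k):
      q=P[l==i];md=np.median(q,0)
      if st[i,4]>15 and .5<md[0]<.64 and -.1<md[1]<.03: print(nm,st[i],md.round(4),np.percentile(q,[3,97],axis=0).round(4).tolist())
if len(sys.argv)>1: 
  s=grab('scene');cv2.imwrite('pics/'+sys.argv[1],np.hstack([cv2.resize(w['frame'][150:450,240:640],(400,300)),cv2.resize(s['frame'][190:310,200:360],(400,300),interpolation=cv2.INTER_CUBIC)]))
E
python3 look.py i.png
```

```text
7.48 tcp [ 0.5674 -0.0393  0.1883] eye stand -0.1012 0.0003 eye z 0.165 F [ 0.33  0.16 -2.48] M [ 0.047 -0.004  0.023]
green [ 303  264   41  123 4406] [ 0.5688 -0.0319  0.2038] [[0.5616, -0.057, 0.1786], [0.5758, -0.0201, 0.2052]]
blue [347 238  15  62 703] [ 0.5843 -0.027   0.163 ] [[0.5811, -0.0412, 0.1474], [0.5872, -0.0197, 0.1645]]
orange [329 257  10  10  64] [ 0.575  -0.0357  0.1314] [[0.5722, -0.04, 0.1287], [0.5772, -0.0209, 0.1723]]
orange [296 270  11   8  63] [ 0.5578 -0.0336  0.153 ] [[0.5554, -0.0345, 0.1486], [0.5603, -0.0314, 0.1582]]
orange [297 281   8   6  45] [ 0.5573 -0.0381  0.154 ] [[0.5552, -0.0398, 0.153], [0.5588, -0.0364, 0.1549]]
```

View pics/i.png

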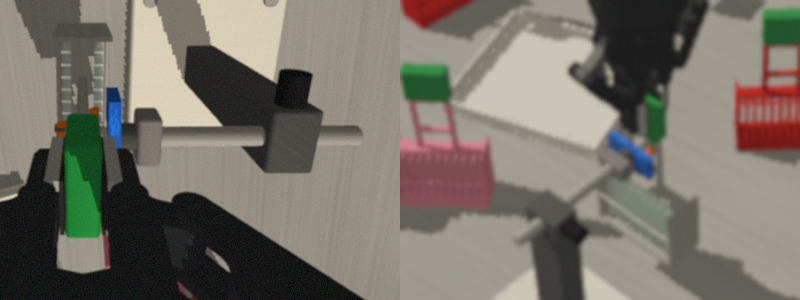

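The eye surrounds the peg. The flap's end is now 17 mm inward of its hinge (left half, 90,115), so it is lifted. Next I lower the eye onto the peg.

send_rows --deltas '[{"dx": 0,"dy": 0,"dz": -1,"rx": 0,"ry": 0,"rz": 0},{"dx": 0,"dy": 0,"dz": -2,"rx": 0,"ry": 0,"rz": 0},{"dx": 0,"dy": 0,"dz": -3,"rx": 0,"ry": 0,"rz": 0},{"dx": 0,"dy": 0,"dz": -3.5,"rx": 0,"ry": 0,"rz": 0},{"dx": 0,"dy": 0,"dz": -3.5,"rx": 0,"ry": 0,"rz": 0}]'

```text
clock: 7.95
tcp_pos: [0.5674, -0.0393, 0.1846]
orientation: [-2.331, -2.106, 0.0]
contact_force: [-0.4, -0.8, -2.0]
grip_width: 0.0133
gripper_force: 39.1
```

send_rows --deltas '[{"dx": 0,"dy": 0,"dz": -0.5,"rx": 0,"ry": 0,"rz": 0},{"dx": 0,"dy": 0,"dz": -0.5,"rx": 0,"ry": 0,"rz": 0},{"dx": 0,"dy": 0,"dz": -0.5,"rx": 0,"ry": 0,"rz": 0}]'

```text
clock: 8.2
tcp_pos: [0.5676, -0.0393, 0.1843]
orientation: [2.331, 2.106, 0.0]
contact_force: [0.2, -0.0, -2.6]
grip_width: 0.0131
gripper_force: 39.1
```

send_rows --deltas '[{"dx": 0,"dy": 0,"dz": -0.5,"rx": 0,"ry": 0,"rz": 0},{"dx": 0,"dy": 0,"dz": -0.8,"rx": 0,"ry": 0,"rz": 0},{"dx": 0,"dy": 0,"dz": -0.8,"rx": 0,"ry": 0,"rz": 0},{"dx": 0,"dy": 0,"dz": -0.8,"rx": 0,"ry": 0,"rz": 0}]'

```text
clock: 8.53
tcp_pos: [0.5675, -0.0393, 0.1835]
orientation: [-2.331, -2.106, 0.0]
contact_force: [-0.6, 0.0, -1.7]
grip_width: 0.0131
gripper_force: 39.1
```

send_rows --deltas '[{"dx": 0,"dy": 0,"dz": -0.5,"rx": 0,"ry": 0,"rz": 0},{"dx": 0,"dy": 0,"dz": -0.5,"rx": 0,"ry": 0,"rz": 0},{"dx": 0,"dy": 0,"dz": -0.5,"rx": 0,"ry": 0,"rz": 0},{"dx": 0,"dy": 0,"dz": -0.5,"rx": 0,"ry": 0,"rz": 0}]'

```text
clock: 8.87
tcp_pos: [0.5676, -0.0393, 0.1831]
orientation: [2.331, 2.106, 0.0]
contact_force: [0.1, -0.2, -0.9]
grip_width: 0.0132
gripper_force: 39.3
```

send_rows --deltas '[{"dx": 0,"dy": 0,"dz": -0.4,"rx": 0,"ry": 0,"rz": 0},{"dx": 0,"dy": 0,"dz": -0.4,"rx": 0,"ry": 0,"rz": 0},{"dx": 0,"dy": 0,"dz": -0.4,"rx": 0,"ry": 0,"rz": 0},{"dx": 0,"dy": 0,"dz": -0.4,"rx": 0,"ry": 0,"rz": 0}]'

```text
clock: 9.2
tcp_pos: [0.5677, -0.0394, 0.1829]
orientation: [2.331, 2.106, 0.001]
contact_force: [-1.5, -0.2, 2.9]
grip_width: 0.0134
gripper_force: 39.8
```

send_rows --deltas '[{"dx": 1,"dy": -0.1,"dz": 0,"rx": 0,"ry": 0,"rz": 0},{"dx": 2,"dy": -0.2,"dz": 0,"rx": 0,"ry": 0,"rz": 0},{"dx": 4,"dy": -0.4,"dz": 0,"rx": 0,"ry": 0,"rz": 0},{"dx": 6,"dy": -0.6,"dz": 0,"rx": 0,"ry": 0,"rz": 0},{"dx": 7,"dy": -0.7,"dz": 0,"rx": 0,"ry": 0,"rz": 0}]'

```text
clock: 9.62
tcp_pos: [0.5744, -0.0401, 0.1827]
orientation: [-2.33, -2.106, 0.001]
contact_force: [-4.4, 0.8, 5.1]
grip_width: 0.0134
gripper_force: 40.2
```

send_rows --deltas '[{"dx": 0.5,"dy": -0.1,"dz": 0,"rx": 0,"ry": 0,"rz": 0},{"dx": 1,"dy": -0.1,"dz": 0,"rx": 0,"ry": 0,"rz": 0},{"dx": 1,"dy": -0.1,"dz": 0,"rx": 0,"ry": 0,"rz": 0},{"dx": 1,"dy": -0.1,"dz": 0,"rx": 0,"ry": 0,"rz": 0}]'

```text
clock: 9.95
tcp_pos: [0.5755, -0.0402, 0.1827]
orientation: [-2.331, -2.106, 0.0]
contact_force: [-3.0, -0.8, 5.2]
grip_width: 0.0134
gripper_force: 40.2
```

send_rows --deltas '[{"dx": 0.3,"dy": 0,"dz": 0.3,"rx": 0,"ry": 0,"rz": 0},{"dx": 0.8,"dy": -0.1,"dz": 0.3,"rx": 0,"ry": 0,"rz": 0},{"dx": 1.2,"dy": -0.1,"dz": 0.3,"rx": 0,"ry": 0,"rz": 0},{"dx": 1.6,"dy": -0.2,"dz": 0.3,"rx": 0,"ry": 0,"rz": 0},{"dx": 2,"dy": -0.2,"dz": 0.3,"rx": 0,"ry": 0,"rz": 0}]'

```text
clock: 10.37
tcp_pos: [0.5769, -0.0403, 0.1827]
orientation: [-2.33, -2.106, 0.002]
contact_force: [-5.4, 0.3, 6.1]
grip_width: 0.0133
gripper_force: 40.2
```

send_rows --deltas '[{"dx": 0.3,"dy": 0,"dz": 0,"rx": 0,"ry": 0,"rz": 0},{"dx": 0.6,"dy": -0.1,"dz": 0,"rx": 0,"ry": 0,"rz": 0},{"dx": 1,"dy": -0.1,"dz": 0,"rx": 0,"ry": 0,"rz": 0},{"dx": 1,"dy": -0.1,"dz": 0,"rx": 0,"ry": 0,"rz": 0}]'

```text
clock: 10.7
tcp_pos: [0.5775, -0.0403, 0.1827]
orientation: [-2.329, -2.105, 0.002]
contact_force: [-6.8, 0.5, 5.6]
grip_width: 0.0137
gripper_force: 40.4
```

```bash
python3 look.py
```

```text
10.75 tcp [ 0.5776 -0.0403  0.1827] eye stand -0.0909 0.0003 eye z 0.1594 F [-6.04  0.7   6.55] M [0.159 1.47  0.   ]
green [ 303  264   41  124 4422] [ 0.5789 -0.033   0.1982] [[0.5717, -0.0581, 0.1731], [0.5859, -0.0211, 0.1997]]
blue [329 242  14  45 303] [ 0.5862 -0.0204  0.1621] [[0.5832, -0.0321, 0.145], [0.5881, -0.0197, 0.1644]]
orange [275 267  32  16 280] [ 0.5647 -0.0347  0.1463] [[0.5561, -0.0393, 0.1402], [0.5699, -0.033, 0.1549]]
orange [275 286   8  13  92] [ 0.5567 -0.0395  0.1541] [[0.5545, -0.0424, 0.1526], [0.5586, -0.0364, 0.1553]]
```

send_rows --deltas '[{"dx": 0.3,"dy": 0,"dz": 0.3,"rx": 0,"ry": 0,"rz": 0},{"dx": 0.6,"dy": -0.1,"dz": 0.3,"rx": 0,"ry": 0,"rz": 0},{"dx": 1,"dy": -0.1,"dz": 0.3,"rx": 0,"ry": 0,"rz": 0},{"dx": 1,"dy": -0.1,"dz": 0.3,"rx": 0,"ry": 0,"rz": 0}]'

```text
clock: 11.08
tcp_pos: [0.5781, -0.0404, 0.1828]
orientation: [-2.329, -2.105, 0.003]
contact_force: [-7.5, 1.1, 4.8]
grip_width: 0.013
gripper_force: 40.3
```

```bash
python3 look.py
```

```text
11.13 tcp [ 0.5781 -0.0404  0.1828] eye stand -0.0904 0.0003 eye z 0.1595 F [-7.13  0.49  4.93] M [0.168 1.657 0.072]
green [ 303  264   41  124 4430] [ 0.5794 -0.033   0.1983] [[0.5723, -0.0581, 0.173], [0.5864, -0.0211, 0.1997]]
blue [329 242  13  44 295] [ 0.5866 -0.0204  0.162 ] [[0.5837, -0.0316, 0.1449], [0.5886, -0.0197, 0.1641]]
orange [274 266  33  17 305] [ 0.565  -0.035   0.1455] [[0.5562, -0.0398, 0.1389], [0.57, -0.0331, 0.1548]]
orange [274 286   8  13  90] [ 0.5567 -0.0397  0.1539] [[0.5548, -0.0425, 0.153], [0.5585, -0.0366, 0.1553]]
```

send_rows --deltas '[{"dx": 0.4,"dy": 0,"dz": 0.2,"rx": 0,"ry": 0,"rz": 0},{"dx": 0.8,"dy": -0.1,"dz": 0.2,"rx": 0,"ry": 0,"rz": 0},{"dx": 1.2,"dy": -0.1,"dz": 0.2,"rx": 0,"ry": 0,"rz": 0},{"dx": 1.2,"dy": -0.1,"dz": 0.2,"rx": 0,"ry": 0,"rz": 0}]'

```text
clock: 11.47
tcp_pos: [0.5788, -0.0405, 0.1827]
orientation: [-2.328, -2.104, 0.005]
contact_force: [-7.1, 1.2, 5.1]
grip_width: 0.0133
gripper_force: 40.4
```

```bash
python3 look.py
```

```text
11.52 tcp [ 0.5788 -0.0405  0.1827] eye stand -0.0897 0.0003 eye z 0.1594 F [-7.77  1.73  5.13] M [0.204 1.932 0.049]
green [ 303  264   41  124 4439] [ 0.5802 -0.033   0.1983] [[0.573, -0.0583, 0.1732], [0.5872, -0.0212, 0.1997]]
blue [329 242  13  43 292] [ 0.5872 -0.0205  0.1617] [[0.5843, -0.0316, 0.1451], [0.5891, -0.0197, 0.1644]]
orange [272 257  16  26 226] [ 0.5584 -0.0338  0.1409] [[0.5557, -0.0425, 0.1235], [0.5604, -0.0332, 0.1543]]
orange [273 286   8  12  90] [ 0.5567 -0.0395  0.1541] [[0.5546, -0.0425, 0.1527], [0.5586, -0.0366, 0.155]]
```

The flap has dropped: the orange now spans z 0.124 to 0.154 in the hinge plane. I ease off the stop and then open.

send_rows --deltas '[{"dx": -0.5,"dy": 0,"dz": 0.2,"rx": 0,"ry": 0,"rz": 0},{"dx": -1,"dy": 0.1,"dz": 0.3,"rx": 0,"ry": 0,"rz": 0},{"dx": -2,"dy": 0.2,"dz": 0.4,"rx": 0,"ry": 0,"rz": 0},{"dx": -3,"dy": 0.3,"dz": 0.4,"rx": 0,"ry": 0,"rz": 0},{"dx": -3,"dy": 0.3,"dz": 0.4,"rx": 0,"ry": 0,"rz": 0}]'

```text
clock: 11.93
tcp_pos: [0.5772, -0.0403, 0.1832]
orientation: [-2.33, -2.106, 0.001]
contact_force: [-2.6, -1.0, -3.2]
grip_width: 0.0132
gripper_force: 39.1
```

```bash
python3 look.py
```

```text
11.98 tcp [ 0.5773 -0.0403  0.1833] eye stand -0.0912 0.0003 eye z 0.16 F [-1.11 -0.25 -2.45] M [-0.005  0.718  0.036]
green [ 303  264   41  124 4430] [ 0.5785 -0.0329  0.1988] [[0.5714, -0.0581, 0.1733], [0.5856, -0.021, 0.2001]]
blue [329 241  13  45 294] [ 0.5858 -0.0203  0.1621] [[0.5829, -0.0314, 0.1457], [0.5878, -0.0195, 0.1642]]
orange [275 256  15  27 220] [ 0.5584 -0.0337  0.1407] [[0.556, -0.042, 0.123], [0.5604, -0.033, 0.1544]]
orange [276 286   8  12  92] [ 0.5568 -0.0397  0.154 ] [[0.5546, -0.0427, 0.1527], [0.5585, -0.0366, 0.1551]]
```

send_rows --deltas '[{"dx": 0,"dy": 0,"dz": 0,"rx": 0,"ry": 0,"rz": 0},{"dx": 0,"dy": 0,"dz": 0,"rx": 0,"ry": 0,"rz": 0},{"dx": 0,"dy": 0,"dz": 0,"rx": 0,"ry": 0,"rz": 0},{"dx": 0,"dy": 0,"dz": 0,"rx": 0,"ry": 0,"rz": 0},{"dx": 0,"dy": 0,"dz": 0,"rx": 0,"ry": 0,"rz": 0}]' --jaw 36

```text
clock: 12.4
tcp_pos: [0.5784, -0.0404, 0.1842]
orientation: [2.33, 2.106, 0.002]
contact_force: [-0.6, 0.1, -0.1]
grip_width: 0.0362
gripper_force: 0.0
```

send_rows --deltas '[{"dx": 0,"dy": 0,"dz": 3,"rx": 0,"ry": 0,"rz": 0},{"dx": 0,"dy": 0,"dz": 10,"rx": 0,"ry": 0,"rz": 0},{"dx": 0,"dy": 0,"dz": 22,"rx": 0,"ry": 0,"rz": 0},{"dx": 0,"dy": 0,"dz": 36,"rx": 0,"ry": 0,"rz": 0},{"dx": 0,"dy": 0,"dz": 50,"rx": 0,"ry": 0,"rz": 0}]'

```text
clock: 12.82
tcp_pos: [0.5779, -0.0405, 0.2354]
orientation: [2.331, 2.106, 0.001]
contact_force: [0.7, -0.7, -0.7]
grip_width: 0.036
gripper_force: 0.0
```

send_rows --deltas '[{"dx": 0,"dy": 0,"dz": 15,"rx": 0,"ry": 0,"rz": 0},{"dx": 0,"dy": 0,"dz": 35,"rx": 0,"ry": 0,"rz": 0},{"dx": 0,"dy": 0,"dz": 50,"rx": 0,"ry": 0,"rz": 0},{"dx": 0,"dy": 0,"dz": 55,"rx": 0,"ry": 0,"rz": 0},{"dx": 0,"dy": 0,"dz": 55,"rx": 0,"ry": 0,"rz": 0}]'

```text
clock: 13.23
tcp_pos: [0.5787, -0.0405, 0.291]
orientation: [2.329, 2.105, 0.005]
contact_force: [0.7, 0.5, -0.8]
grip_width: 0.0358
gripper_force: 0.0
```

send_rows --deltas '[{"dx": 0,"dy": 0,"dz": 0,"rx": 0,"ry": 0,"rz": 0},{"dx": 0,"dy": 0,"dz": 0,"rx": 0,"ry": 0,"rz": 0},{"dx": 0,"dy": 0,"dz": 0,"rx": 0,"ry": 0,"rz": 0},{"dx": 0,"dy": 0,"dz": 0,"rx": 0,"ry": 0,"rz": 0},{"dx": 0,"dy": 0,"dz": 0,"rx": 0,"ry": 0,"rz": 0}]'

```text
clock: 13.65
tcp_pos: [0.5775, -0.0403, 0.2882]
orientation: [-2.33, -2.106, 0.002]
contact_force: [0.1, 0.4, -1.0]
grip_width: 0.0361
gripper_force: 0.0
```

```bash
python3 look.py; sleep 0; python3 look.py j.png
```

```text
13.7 tcp [ 0.5776 -0.0403  0.2883] eye stand -0.0909 0.0003 eye z 0.265 F [ 0.04 -0.69 -0.1 ] M [-0.039 -0.032  0.022]
green [ 311  208   22   68 1320] [ 0.5777 -0.0364  0.1986] [[0.571, -0.0587, 0.1765], [0.5843, -0.0209, 0.2001]]
blue [326 198   9  46 123] [ 0.5859 -0.0225  0.1626] [[0.5826, -0.0482, 0.1482], [0.5873, -0.0195, 0.1643]]
orange [293 212   7  11  50] [ 0.5584 -0.0334  0.1466] [[0.556, -0.037, 0.1276], [0.5601, -0.0329, 0.1552]]
orange [293 225   5   8  40] [ 0.5568 -0.0396  0.1539] [[0.555, -0.0423, 0.1529], [0.5586, -0.0367, 0.1551]]
13.75 tcp [ 0.5776 -0.0403  0.2885] eye stand -0.0909 0.0003 eye z 0.2652 F [-0.45  0.23  0.15] M [-0.063  0.01  -0.063]
green [ 311  208   22   68 1329] [ 0.5777 -0.0365  0.1986] [[0.571, -0.0586, 0.1771], [0.5843, -0.021, 0.2]]
blue [326 198   9  56 137] [ 0.5858 -0.024   0.1629] [[0.5832, -0.0558, 0.1486], [0.5875, -0.0196, 0.1647]]
orange [292 212   8  11  53] [ 0.5584 -0.0335  0.1468] [[0.556, -0.0372, 0.1282], [0.5601, -0.0331, 0.1544]]
orange [293 225   5   8  40] [ 0.557  -0.0395  0.1539] [[0.555, -0.0423, 0.1523], [0.5588, -0.0366, 0.1553]]
```

View pics/j.png

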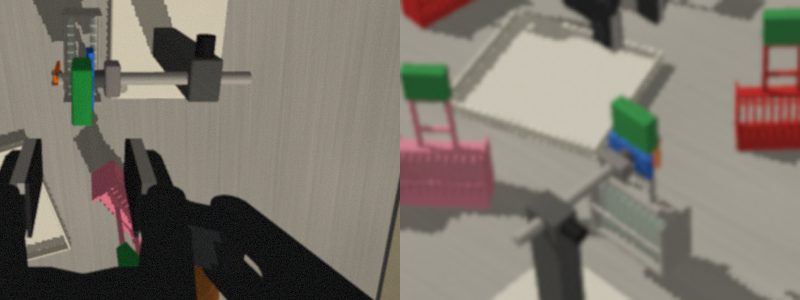

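The carrier hangs upright on the peg behind the flap: its grip is at left (82,90) and the flap hangs down at (57,72). Successive measurements agree, so it is still, and the gripper is well clear.

```bash
python3 -c "
from bench import r
print(r.hand_in())"
```

```text
the job is handed in; nothing more can be done
None
```

I handed the job in at about 14 s on the clock: the steel carrier hangs still and upright on the peg with the flap down in front of its wire and the gripper clear of it; the hand-in returned no verdict.

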